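# Make up the egg board and the dipping board for breakfast

## Robot

A 6-joint arm with a two-finger parallel gripper is mounted at the origin on the work surface. World frame = base frame: x ahead of the robot, y to its left, z up, the work surface at z = 0. Lengths are in m, angles in degrees, forces in N, time in s.
With the tool pointing down it reaches from about 0.25 to 0.725 m from the base axis. Payload 9.7 kg.
Tool frame: the origin (TCP) lies at the very end of the fingers, on their centre line; the grasp point (between the pads) lies 19 mm behind it (bot.hold_point_z is the distance from the TCP to the grasp point, in m); z points along the fingers, y is the line along which they close (so a half turn about z gives the same grasp; the last joint's range is limited). The gripper opens to 85 mm and grips with 20 to 120 N. Pads are 22 mm wide; open, the fingers measure 114 mm over their backs; the gripper's body (76 mm by 85 mm) begins 54 mm behind the grasp point. The pads swing forward as they close: fully open they stand 13 mm farther back than shut.
Start: joints at [-75.573, 4.979, 10.078, 95.1, 0, 90], TCP at [0.137, -0.533, 0.231] pointing down, gripper open.
Joint ranges: [-179.16, 179.16], [-48.56, 103.87], [-65.8, 70.77], [-126.05, 130.52], [-82.76, 87.17], [-180, 180]. Speed limits (degrees/s): [127.2, 127.2, 147.25, 180, 180, 180].

## Interface

Orientations are given as [roll, pitch, yaw] about the fixed x, y, z axes, in that order (R = Rz(yaw) Ry(pitch) Rx(roll)).
In Python, from workcell import bot gives the robot as it stands.
- The arm moves only by the tool play_rows, never from a script. Its argument "targets" is a list of rows, each an object with "grip": the closure in counts, from 0 (fully open) to 255 (shut); "linear": the shift along the world's x, y, z in cm, a list of three; "delta_rot": the turn, a rotation vector about the world's x, y, z in rad, a list of three. A call has 1 to 10 rows; each row is the pose to reach, as a shift and turn from the pose commanded when the call began; what a row does not reach only later rows make up. A row lasts 1/10 s, in which the tool goes at most 50 mm and 8.59 degrees, less where a joint would pass 70% of its speed; a pose out of reach is approached as far as the arm can. A call with a gripper value outside its range is refused whole. The fingers move at their own pace and stop on an object; "force" is the grip in N (left out, the last holds). Time passes only in rows, so rows that repeat a pose let the fingers close. It gives the time, the measured TCP pose, the force, the opening and the grip force at its end, in the units of the state.
- bot.get_obs(): the state, without advancing time (a new reading comes with each control period).
- bot.camera(name): name is "scene" or "top" or "wrist"; returns a dict with "color" (480x640x3 uint8, red, green, blue), "range_z" (480x640 float32, m along the optical axis (not along the pixel's ray), 0 where there is no reading), "fov_y" (degrees; the focal length in pixels is half the picture's height over the tangent of half this angle, whatever the lens; pixels are square), "cx", "cy" (the principal point, pixels), "world_to_cam" (4x4, takes a point from world to camera coordinates). Camera axes: x right, y up, looking along -z (the intrinsics and any distortion apply to the point x, -y, -z); pixel columns grow to the right and rows downward; lengths in m; the calibration is good to about 2 mm. The wrist camera is an equidistant fisheye: a pixel r from the principal point sees the ray r / f radians off the axis. A picture is of the moment at which its call begins.
- bot.job_done(): hands the job in; it is judged then, once.
Trained networks look in a picture, given as the dict that the camera call returned (one of the last four; its "shot" number tells which), for a name from the list of things; names that differ only in an ending like _2 or _b are one class to them, and where a whole thing is asked for, a point or a joint stands for the part that bears it (a point fixed in the world has none). Each returns a list of dicts, best first, with "conf" (0 to 1); they miss things now and then, are a little off and sometimes report something else, mostly with a low value. They report only what shows in the picture. A call takes as long as a camera call. They do not tell look-alikes from the thing itself.
- bot.search_frame(picture, target): "box" ([left, top, right, bottom] in pixels, round what is visible of it).
- bot.trace(picture, target): "pixels" (480x640 bool, what is visible of it) and "box" ([left, top, right, bottom] in pixels, round what is visible of it).
- bot.pinpoint(picture, target): "pixel" ([column, row] in pixels: a listed point, or the origin of a listed thing).
The state is a dict: "time": time; "q": joint angles; "qd": joint speeds; "joint_efforts": joint torques, N m; "ee_pos": TCP position; "tcp_rot": TCP orientation; "wrist_force": force on the tool from outside, world axes, zero at the start; "torque": the same for the moment, N m; "opening": finger opening in m; "grasp_force": force on a finger pad.
Only numpy, scipy, OpenCV 4.12 (cv2) and the standard library are available. Lean on these libraries where they do the work, as an engineer would, in place of code of your own. Each camera call takes 0.05 s, during which the arm holds its last target. There are 200 camera calls.

## Task

Make up the two breakfast boards from the things standing about on the shelf: the egg board gets the egg cup in its larger round recess, the salt shaker in the smaller round one and the porcelain spoon lying wholly inside the long one; the dipping board gets the sauce dish in its large recess and the soy bottle in its small one. Set each piece down gently, not dropped, so that it stands or lies flat on the floor of its own recess. Leave the pepper mill and the drinking glass where they are.

Things in the scene. Friction and masses are not known exactly. Their poses are not given: they have to be found in the camera images.
- egg_board: Egg board: almost square light wood board, 168 (x) by 170 mm (y), 14 thick, flat, fixed. Origin: centre of underside, z up. Three cork-floored recesses, 5 mm deep, floor 9 mm over the shelf: round, 68 mm across, for the egg cup, at x -38, y +38; round, 58 mm, for the salt, at x -38, y -42; long, 60 (x) by 150 mm (y), for the spoon, centred at x +44, y 0.
- dip_board: Dipping board: narrow oblong light wood board, 106 (x) by 184 mm (y), 14 thick, flat, fixed. Origin: centre of underside, z up. Two round cork-floored recesses, 5 mm deep, floor 9 mm over the shelf: 82 mm across for the sauce dish at x 0, y +40; 66 mm for the soy bottle at x 0, y -46.
- egg_cup: Green silicone egg cup, open on top, with a foot and a short waist: 50 mm in diameter at cup and foot, 48 mm high; its straight wall runs from 24 to 48 mm of height. 45 g. Stands loose. Origin: centre of the underside, z up.
- salt_shaker: Squat round salt shaker, white porcelain with a domed steel top with five small holes: 40 mm in diameter, 58 mm high, straight-sided up to 43 mm. About 110 g. Stands loose. Origin: centre of the underside, z up.
- porcelain_spoon: White porcelain Chinese soup spoon, 128 mm long, lying on its flat base. Origin: underside, mid-length; x to the bowl's tip, z up. Boat-shaped bowl from x -14 to +64 mm, 22 high; its sides are 41 mm apart (y) from x +7 to +43, upright above 8 mm. The handle, 10 to 20 mm wide, slopes up to 40 mm at x -64. 55 g, balances near x +20 mm: grip it there, across y.
- sauce_dish: Small round white porcelain sauce dish, open, almost straight-sided: 64 mm in diameter at the rim, 56 mm at the foot, 32 mm high. About 90 g. Stands loose. Origin: centre of the underside, z up.
- soy_bottle: Small closed round soy bottle of dark amber glass with a black pouring cap: 48 mm in diameter and straight-sided up to 60 mm, then narrowing to the neck; 98 mm high in all. About 160 g. Stands loose. Origin: centre of the underside, z up.
- pepper_mill: Waisted wooden pepper mill with a small steel ball on top, 46 mm in diameter, 113 mm high, standing loose. Leave it alone. Origin: centre of the underside, z up.
- tumbler: Empty clear drinking glass, 64 mm in diameter at the rim, 52 mm at the foot, 85 mm high, standing loose. Leave it alone. Origin: centre of the underside, z up. (A saucepan lid, egg cooker, kettle, tins, a jar and an egg carton stand along the shelf's sides, all more than 0.42 m left or right; a cork trivet, 12 mm high, lies in the far left corner.)
Not all that is in view belongs to the job. Leave any red or yellow look-alike of the salt_shaker alone.

How it is judged:
By the outcome, as a careful person would: the job done as asked, in the order asked, and still so for the second after the job is handed in, with the robot touching nothing.
It also fails if it takes over 120 s, if anything falls off the work surface, if the arm or the gripper's body presses on something with over 40 N, if the wrist force passes 120 N, or if a joint passes its speed limit or range.

## Working session

There is one attempt and no reset: what is moved stays moved. The work goes in short steps, Python scripts to look and compute and a tool call to move; the robot and the scene stay as the last step left them, time stands still between calls to the robot, and variables do not carry over. Pictures are saved under pics/ and viewed, at most 14 in all, crops included, and the job is handed in when it is done.

Besides the shell and the picture viewer there is one more tool, called after ">>>" as a command line: name --argument value ..., lists and objects as JSON in quotes. play_rows: Moves the arm, as the interface text tells. Its arguments: {"type":"object","properties":{"targets":{"type":"array","items":{"type":"object","properties":{"grip":{"type":"number"},"linear":{"type":"array","items":{"type":"number"}},"delta_rot":{"type":"array","items":{"type":"number"}}}}},"force":{"type":"number"}},"required":["targets"]}

```bash
mkdir -p pics
cat > h.py <<'E'
import numpy as np, cv2
from workcell import bot
def cloud(p):
    """world xyz per pixel (pinhole cameras)"""
    h,w=p["range_z"].shape; f=h/2/np.tan(np.radians(p["fov_y"]/2))
    v,u=np.mgrid[:h,:w]; z=p["range_z"]
    c=np.stack([(u-p["cx"])/f*z,-(v-p["cy"])/f*z,-z,np.ones_like(z)],-1)
    return (c@np.linalg.inv(p["world_to_cam"]).T)[...,:3]
def save(p,n): cv2.imwrite(f"pics/{n}.png",p["color"][...,::-1])
E
python3 - <<'E'
from h import *
print(bot.get_obs())
names="egg_board dip_board egg_cup salt_shaker porcelain_spoon sauce_dish soy_bottle pepper_mill tumbler".split()
for c in("top","scene"):
    p=bot.camera(c); save(p,c); W=cloud(p)
    print(c,p["world_to_cam"].round(3).tolist(),p["fov_y"])
    for n in names:
        for d in bot.trace(p,n):
            m=d["pixels"]&(p["range_z"]>0)
            if d["conf"]<.2 or m.sum()<5: continue
            q=W[m]; print(n,round(d["conf"],2),np.round(d["box"]),np.percentile(q,[2,50,98],axis=0).round(3).tolist())
E
```

```text
{'time': 0.0, 'q': array([-7.55719762e+01,  5.01200322e+00,  1.00336262e+01,  9.51008772e+01,
       -2.35480930e-03,  9.00021163e+01]), 'qd': array([-0.04489399,  0.04602956,  0.01004174, -0.02855862,  0.03936342,
        0.06305598]), 'joint_efforts': array([ 9.01668063e-04, -5.20384312e+01,  4.64811873e+01,  1.60835381e-02,
        1.71246347e-05,  7.06814873e-06]), 'ee_pos': array([ 0.13696804, -0.53242115,  0.230567  ]), 'tcp_rot': array([-1.79920746e+02,  2.35773436e-03,  1.44259108e+01]), 'wrist_force': array([ 0.16792028, -0.95096062, -0.91511955]), 'torque': array([ 0.00417744,  0.05801478, -0.0315396 ]), 'grasp_force': 0.0, 'opening': 0.08536731378746756}
top [[-0.028, -1.0, -0.011, 0.026], [0.997, -0.028, 0.076, -0.605], [-0.076, -0.009, 0.997, -0.951], [0.0, 0.0, 0.0, 1.0]] 57.57575602287218
egg_board 0.98 [353. 247. 430. 326.] [[0.431, -0.222, 0.006], [0.509, -0.141, 0.011], [0.59, -0.06, 0.017]]
dip_board 0.9 [231. 261. 315. 316.] [[0.462, 0.035, 0.006], [0.514, 0.123, 0.012], [0.566, 0.212, 0.017]]
egg_cup 0.75 [471. 233. 501. 256.] [[0.579, -0.376, 0.0], [0.603, -0.35
[... 1970 characters left out ...]
765, -0.051, 0.039], [0.775, -0.043, 0.06]]
porcelain_spoon 0.63 [454. 256. 493. 278.] [[0.357, 0.32, -0.0], [0.415, 0.35, 0.015], [0.496, 0.378, 0.038]]
sauce_dish 0.82 [233. 233. 258. 258.] [[0.645, -0.181, 0.002], [0.673, -0.152, 0.021], [0.708, -0.116, 0.035]]
soy_bottle 0.61 [431. 267. 460. 317.] [[0.579, 0.324, 0.003], [0.603, 0.349, 0.054], [0.613, 0.366, 0.099]]
pepper_mill 0.85 [247. 160. 263. 198.] [[0.424, -0.352, 0.003], [0.447, -0.328, 0.055], [0.459, -0.317, 0.107]]
pepper_mill 0.21 [232. 231. 260. 259.] [[0.646, -0.179, 0.003], [0.673, -0.149, 0.021], [0.708, -0.116, 0.034]]
tumbler 0.84 [337. 259. 364. 309.] [[0.658, 0.138, 0.005], [0.701, 0.174, 0.06], [0.718, 0.197, 0.086]]
```

View pics/top.png

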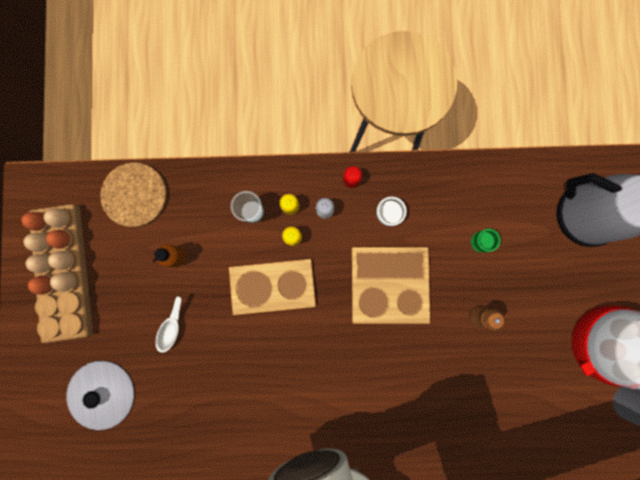

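Run:
```python
import cv2,numpy as np
a=cv2.imread("pics/top.png")[155:255,265:375]; b=cv2.imread("pics/scene.png")[225:315,225:425]
a=cv2.resize(a,None,fx=3.5,fy=3.5,interpolation=3); b=cv2.resize(b,None,fx=2,fy=2,interpolation=3)
o=np.zeros((350,785,3),np.uint8); o[:,:385]=a[:350,:385]; o[:180,385:]=b[:180,:400]
cv2.imwrite("pics/c1.png",o)
```

```text
(no output)
```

View pics/c1.png

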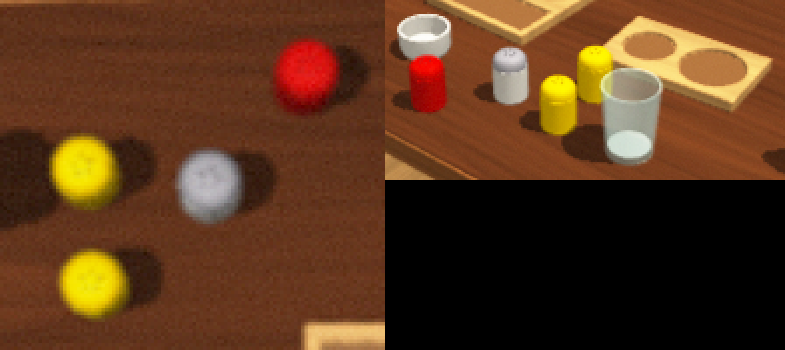

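Candidates for the salt shaker in the top picture are yellow at (289,204), yellow at (291,236), red at (353,177) and the white one with a steel top at (325,208). I choose (325,208), and the crop confirms the white body and steel dome. The egg board's long recess is at the far (+x) side, and the dip board's large recess is on the left (+y).

Run:
```python
from h import *
from scipy.optimize import least_squares
p=bot.camera("top"); W=cloud(p)
def mask(n):
    d=bot.trace(p,n)[0]; return d["pixels"]&(p["range_z"]>0)
for n,zl,zh,D in(("egg_cup",.04,.055,50),("sauce_dish",.026,.04,64),("soy_bottle",.02,.058,48)):
    q=W[mask(n)]; q=q[(q[:,2]>zl)&(q[:,2]<zh)]; c,r=cv2.minEnclosingCircle(q[:,:2].astype(np.float32)*1000)
    print(n,np.round(c,1),"diam",round(2*r,1),"want",D,len(q), q[:,2].max().round(3))
q=W[195:225,312:340].reshape(-1,3); q=q[(q[:,2]>.02)&(q[:,2]<.07)]; c,r=cv2.minEnclosingCircle(q[:,:2].astype(np.float32)*1000); print("salt",c,2*r,np.median(q,0))
for n in("soy_bottle",):
    q=W[mask(n)]; q=q[q[:,2]>.09]; print("cap",np.median(q,0),len(q))
f=240/np.tan(np.radians(p["fov_y"]/2)); Ci=np.linalg.inv(p["world_to_cam"])
def px(uv,z):
    uv=np.atleast_2d(uv).astype(float); d=np.c_[(uv[:,0]-p["cx"])/f,-(uv[:,1]-p["cy"])/f,-np.ones(len(uv))]@Ci[:3,:3].T
    return Ci[:3,3]+d*((z-Ci[2,3])/d[:,2])[:,None]
for n in("egg_board","dip_board"):
    m=mask(n).astype(np.uint8); k,_=cv2.findContours(m,0,1); k=max(k,key=cv2.contourArea)
    h=np.zeros_like(m); cv2.fillConvexPoly(h,cv2.convexHull(k),1)
    print(n,"rect",[np.round(x,1).tolist() if hasattr(x,'__len__') else x for x in cv2.minAreaRect((px(k[:,0],.014)[:,:2]*1000).astype(np.float32))])
    g=p["color"].astype(int).sum(2); hi=cv2.erode(h,np.ones((7,7)))>0
    t,_=cv2.threshold((g[hi]/3).astype(np.uint8),0,255,cv2.THRESH_OTSU)
    dk=((g/3<=t)&hi).astype(np.uint8); N,_,st,ce=cv2.connectedComponentsWithStats(dk)
    for i in range(1,N):
        if st[i,4]>150: print(" recess",st[i].tolist(),(px(ce[i],.011)[0]*1000).round(1))
# spoon
m=mask("porcelain_spoon"); q=W[m]; q=q[q[:,2]>.004]
r=cv2.minAreaRect((q[:,:2]*1000).astype(np.float32)); print("spoon",r)
xy=q[:,:2]*1000; mu=xy.mean(0); a=np.linalg.svd(xy-mu,full_matrices=0)[2][0]; s=(xy-mu)@a; t=(xy-mu)@[-a[1],a[0]]
print("axis",a,np.degrees(np.arctan2(a[1],a[0])),mu)
for b in np.arange(-70,70,10):
    k=(s>=b)&(s<b+10)
    if k.sum(): print(b,k.sum(),t[k].min().round(1),t[k].max().round(1),(q[k,2].max()*1000).round(1))
print(bot.hold_point_z,p["world_to_cam"] is None)
```

```text
egg_cup [ 602.6 -353.1] diam 50.4 want 50 164 0.052
sauce_dish [ 675.  -147.8] diam 63.3 want 64 133 0.036
soy_bottle [588.3 335.4] diam 45.9 want 48 120 0.058
salt (685.4534301757812, 0.3998035490512848) 39.50564193725586 [6.83482931e-01 1.49103969e-04 5.50465436e-02]
cap [0.58725076 0.34083567 0.09680784] 147
egg_board rect [[510.4, -141.4], [170.6, 167.0], 88.62464141845703]
 recess [357, 251, 67, 28, 1705] [ 555.5 -143.1   11. ]
 recess [359, 287, 29, 31, 686] [ 473.9 -101.5   11. ]
 recess [397, 289, 25, 26, 508] [ 471.6 -181.8   11. ]
dip_board rect [[514.1, 123.4], [106.3, 184.8], 4.263437747955322]
 recess [236, 271, 36, 37, 1028] [511.1 165.8  11. ]
 recess [277, 271, 30, 29, 649] [517.4  79.8  11. ]
spoon ((437.29046630859375, 345.1253967285156), (42.0396842956543, 126.71162414550781), 62.0215950012207)
axis [-0.91368237  0.406429  ] 156.01929313272421 [428.27357345 354.66861402]
-70 24 -6.4 5.7 38.9
-60 25 -5.3 6.3 34.8
-50 23 -4.4 7.2 28.8
-40 30 -5.4 9.4 24.6
-30 37 -7.1 12.3 24.2
-20 47 -13.9 17.5 25.6
-10 49 -15.1 23.6 25.2
0 48 -16.9 24.0 22.3
10 47 -17.9 24.0 23.3
20 61 -16.8 22.6 23.1
30 73 -14.6 21.5 23.4
40 59 -10.2 16.6 24.8
50 2 3.4 5.6 21.0
0.0187 False
```

>>> play_rows --targets '[{"grip": 0,"linear": [4.65,1.79,-0.3],"delta_rot": [0,0,0.132]},{"grip": 0,"linear": [9.3,3.58,-0.6],"delta_rot": [0,0,0.264]},{"grip": 0,"linear": [13.95,5.37,-0.9],"delta_rot": [0,0,0.396]},{"grip": 0,"linear": [18.6,7.16,-1.2],"delta_rot": [0,0,0.528]},{"grip": 0,"linear": [23.25,8.95,-1.5],"delta_rot": [0,0,0.66]},{"grip": 0,"linear": [27.9,10.74,-2],"delta_rot": [0,0,0.792]},{"grip": 0,"linear": [32.6,12.5,-3],"delta_rot": [0,0,0.924]},{"grip": 0,"linear": [37.2,14.3,-4],"delta_rot": [0,0,1.056]},{"grip": 0,"linear": [41.9,16.1,-5],"delta_rot": [0,0,1.188]},{"grip": 0,"linear": [46.5,17.9,-6],"delta_rot": [0,0,1.32]}]' --force 25

```text
time: 2.4
ee_pos: [0.6008, -0.3538, 0.1716]
tcp_rot: [180.0, 0.0, 90.4]
wrist_force: [0.3, -1.6, -0.8]
opening: 0.0857
grasp_force: 0.0
```

>>> play_rows --targets '[{"grip": 0,"linear": [0.1,0,-5],"delta_rot": [0,0,0]},{"grip": 0,"linear": [0.1,0,-10],"delta_rot": [0,0,0]},{"grip": 0,"linear": [0.1,0,-13],"delta_rot": [0,0,0]},{"grip": 0,"linear": [0.1,0,-15.3],"delta_rot": [0,0,0]},{"grip": 0,"linear": [0.1,0,-15.3],"delta_rot": [0,0,0]},{"grip": 180,"linear": [0.1,0,-15.3],"delta_rot": [0,0,0]},{"grip": 180,"linear": [0.1,0,-15.3],"delta_rot": [0,0,0]},{"grip": 180,"linear": [0.1,0,-15.3],"delta_rot": [0,0,0]},{"grip": 180,"linear": [0.1,0,-15.3],"delta_rot": [0,0,0]},{"grip": 180,"linear": [0.1,0,-15.3],"delta_rot": [0,0,0]}]' --force 25

```text
time: 3.4
ee_pos: [0.601, -0.3555, 0.0216]
tcp_rot: [179.8, 0.1, 90.1]
wrist_force: [0.1, -0.2, 6.7]
opening: 0.0492
grasp_force: 26.0
```

>>> play_rows --targets '[{"grip": 180,"linear": [0,0,0],"delta_rot": [0,0,0]},{"grip": 180,"linear": [0,0,2],"delta_rot": [0,0,0]},{"grip": 180,"linear": [0,0,5],"delta_rot": [0,0,0]},{"grip": 180,"linear": [0,0,9],"delta_rot": [0,0,0]},{"grip": 180,"linear": [0,0,12],"delta_rot": [0,0,0]},{"grip": 180,"linear": [0,0,12],"delta_rot": [0,0,0]},{"grip": 180,"linear": [0,0,12],"delta_rot": [0,0,0]}]'

```text
time: 4.1
ee_pos: [0.6004, -0.3552, 0.1404]
tcp_rot: [179.9, 0.1, 90.1]
wrist_force: [-0.0, 0.3, -0.9]
opening: 0.0499
grasp_force: 26.2
```

>>> play_rows --targets '[{"grip": 180,"linear": [-1.5,3,1],"delta_rot": [0,0,0]},{"grip": 180,"linear": [-3.6,7.2,1],"delta_rot": [0,0,0]},{"grip": 180,"linear": [-5.7,11.4,1],"delta_rot": [0,0,0]},{"grip": 180,"linear": [-7.8,15.6,1],"delta_rot": [0,0,0]},{"grip": 180,"linear": [-9.9,19.8,0],"delta_rot": [0,0,0]},{"grip": 180,"linear": [-11.8,23.4,0],"delta_rot": [0,0,0]},{"grip": 180,"linear": [-12.6,25.1,-2],"delta_rot": [0,0,0]},{"grip": 180,"linear": [-12.6,25.1,-6],"delta_rot": [0,0,0]},{"grip": 180,"linear": [-12.6,25.1,-9.5],"delta_rot": [0,0,0]},{"grip": 180,"linear": [-12.6,25.1,-9.5],"delta_rot": [0,0,0]}]'

```text
time: 5.1
ee_pos: [0.4703, -0.1028, 0.0387]
tcp_rot: [-179.5, -0.1, 90.1]
wrist_force: [-0.6, -0.4, -1.3]
opening: 0.0496
grasp_force: 26.4
```

>>> play_rows --targets '[{"grip": 180,"linear": [0,0,0],"delta_rot": [0,0,0]},{"grip": 180,"linear": [0,0,0],"delta_rot": [0,0,0]}]'

```text
time: 5.3
ee_pos: [0.4748, -0.1042, 0.0456]
tcp_rot: [179.9, 0.0, 90.0]
wrist_force: [0.5, -0.8, -0.5]
opening: 0.0495
grasp_force: 26.4
```

```bash
cat >> h.py <<'E'
def find(p,n,zl,zh,near=None):
    """enclosing circle (mm) of the height band of a traced thing"""
    W=cloud(p)
    for d in bot.trace(p,n):
        q=W[d["pixels"]&(p["range_z"]>0)]; b=q[(q[:,2]>zl)&(q[:,2]<zh)]
        if len(b)<4: continue
        c,r=cv2.minEnclosingCircle(b[:,:2].astype(np.float32)*1000)
        print(n,round(d["conf"],2),np.round(c,1),"diam",round(2*r,1),"zmax",(np.percentile(q[:,2],98)*1000).round(1),len(b))
E
python3 - <<'E'
from h import *
p=bot.camera("scene"); save(p,"s2"); find(p,"egg_cup",.0,.1)
print(bot.get_obs()["ee_pos"])
E
```

```text
egg_cup 0.56 [ 476.2 -102.4] diam 58.1 zmax 74.6 323
[ 0.47502462 -0.10424003  0.04574198]
```

>>> play_rows --targets '[{"grip": 180,"linear": [0,0,-0.7],"delta_rot": [0,0,0]},{"grip": 180,"linear": [0,0,-1.2],"delta_rot": [0,0,0]},{"grip": 180,"linear": [0,0,-1.4],"delta_rot": [0,0,0]},{"grip": 180,"linear": [0,0,-1.4],"delta_rot": [0,0,0]},{"grip": 180,"linear": [0,0,-1.4],"delta_rot": [0,0,0]}]'

```text
time: 5.9
ee_pos: [0.474, -0.1039, 0.0306]
tcp_rot: [180.0, 0.0, 90.1]
wrist_force: [-3.6, 1.0, 6.3]
opening: 0.0495
grasp_force: 26.9
```

>>> play_rows --targets '[{"grip": 180,"linear": [0,0,-0.1],"delta_rot": [0,0,0]},{"grip": 180,"linear": [0,0,-0.1],"delta_rot": [0,0,0]},{"grip": 180,"linear": [0,0,-0.1],"delta_rot": [0,0,0]}]'

```text
time: 6.2
ee_pos: [0.474, -0.1039, 0.0305]
tcp_rot: [180.0, 0.0, 90.1]
wrist_force: [-7.0, 1.3, 16.3]
opening: 0.0498
grasp_force: 27.6
```

>>> play_rows --targets '[{"grip": 180,"linear": [0,0,0.1],"delta_rot": [0,0,0]},{"grip": 120,"linear": [0,0,0.1],"delta_rot": [0,0,0]},{"grip": 70,"linear": [0,0,0.1],"delta_rot": [0,0,0]},{"grip": 40,"linear": [0,0,0.1],"delta_rot": [0,0,0]},{"grip": 40,"linear": [0,0,0.1],"delta_rot": [0,0,0]},{"grip": 40,"linear": [0,0,2],"delta_rot": [0,0,0]},{"grip": 40,"linear": [0,0,6],"delta_rot": [0,0,0]},{"grip": 0,"linear": [0,0,10.5],"delta_rot": [0,0,0]},{"grip": 0,"linear": [4,2,12],"delta_rot": [0,0,0]},{"grip": 0,"linear": [8,4,12],"delta_rot": [0,0,0]}]'

```text
time: 7.2
ee_pos: [0.5563, -0.0639, 0.1529]
tcp_rot: [179.6, 0.0, 90.0]
wrist_force: [0.6, -0.1, -0.2]
opening: 0.0858
grasp_force: 0.0
```

>>> play_rows --targets '[{"grip": 0,"linear": [4,2,0],"delta_rot": [0,0,0]},{"grip": 0,"linear": [8,4,0],"delta_rot": [0,0,0]},{"grip": 0,"linear": [11.5,5.8,0],"delta_rot": [0,0,0]},{"grip": 0,"linear": [13,6.4,0],"delta_rot": [0,0,0]},{"grip": 0,"linear": [13,6.4,0],"delta_rot": [0,0,0]},{"grip": 0,"linear": [13,6.4,0],"delta_rot": [0,0,0]},{"grip": 0,"linear": [13,6.4,0],"delta_rot": [0,0,0]}]'

```text
time: 7.9
ee_pos: [0.6832, -0.0004, 0.1491]
tcp_rot: [-180.0, 0.0, 90.0]
wrist_force: [0.4, 0.5, -0.6]
opening: 0.0851
grasp_force: 0.0
```

Run:
```python
from h import *
p=bot.camera("top"); save(p,"t3"); find(p,"egg_cup",.045,.1)
p=bot.camera("wrist"); save(p,"w3")
print(bot.get_obs()["ee_pos"])
```

```text
[ 6.83428586e-01 -3.85749374e-04  1.49615411e-01]
```

View pics/w3.png

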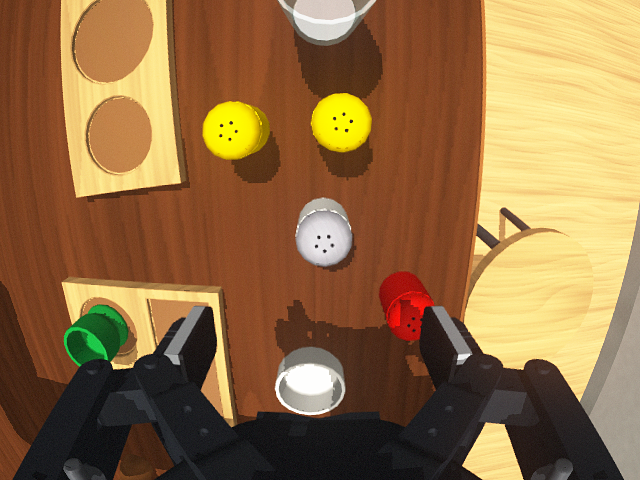

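The wrist picture shows the steel-topped shaker at (325,235), midway between the fingers. The yellow ones at (235,130) and (341,122) and the red one at (407,305) are clear of the finger paths.

>>> play_rows --targets '[{"grip": 0,"linear": [0.1,0,-5],"delta_rot": [0,0,0]},{"grip": 0,"linear": [0.1,0,-9],"delta_rot": [0,0,0]},{"grip": 0,"linear": [0.1,0,-12],"delta_rot": [0,0,0]},{"grip": 0,"linear": [0.1,0,-13.7],"delta_rot": [0,0,0]},{"grip": 0,"linear": [0.1,0,-13.7],"delta_rot": [0,0,0]},{"grip": 0,"linear": [0.1,0,-13.7],"delta_rot": [0,0,0]},{"grip": 100,"linear": [0.1,0,-13.7],"delta_rot": [0,0,0]},{"grip": 200,"linear": [0.1,0,-13.7],"delta_rot": [0,0,0]},{"grip": 200,"linear": [0.1,0,-13.7],"delta_rot": [0,0,0]},{"grip": 200,"linear": [0.1,0,-13.7],"delta_rot": [0,0,0]}]' --force 30

```text
time: 9.05
ee_pos: [0.6856, 0.0001, 0.0132]
tcp_rot: [179.9, 0.0, 90.1]
wrist_force: [0.0, -0.3, 6.8]
opening: 0.0392
grasp_force: 30.2
```

>>> play_rows --targets '[{"grip": 200,"linear": [0,0,0],"delta_rot": [0,0,0]},{"grip": 200,"linear": [0,0,0],"delta_rot": [0,0,0]}]'

```text
time: 9.25
ee_pos: [0.6856, 0.0001, 0.0132]
tcp_rot: [179.9, 0.0, 90.1]
wrist_force: [-0.8, -0.1, 5.9]
opening: 0.0392
grasp_force: 30.3
```

>>> play_rows --targets '[{"grip": 200,"linear": [0,0,2],"delta_rot": [0,0,0]},{"grip": 200,"linear": [0,0,6],"delta_rot": [0,0,0]},{"grip": 200,"linear": [0,0,10],"delta_rot": [0,0,0]},{"grip": 200,"linear": [-2,-1.7,12],"delta_rot": [0,0,0]},{"grip": 200,"linear": [-5.5,-4.7,12],"delta_rot": [0,0,0]},{"grip": 200,"linear": [-9,-7.6,12],"delta_rot": [0,0,0]},{"grip": 200,"linear": [-12.5,-10.6,12],"delta_rot": [0,0,0]},{"grip": 200,"linear": [-16,-13.6,12],"delta_rot": [0,0,0]},{"grip": 200,"linear": [-19.5,-16.6,12],"delta_rot": [0,0,0]},{"grip": 200,"linear": [-21.4,-18.2,12],"delta_rot": [0,0,0]}]'

```text
time: 10.25
ee_pos: [0.4685, -0.1833, 0.1321]
tcp_rot: [-180.0, 0.0, 90.0]
wrist_force: [0.4, -0.8, -1.3]
opening: 0.0391
grasp_force: 30.9
```

>>> play_rows --targets '[{"grip": 200,"linear": [0,0,-1],"delta_rot": [0,0,0]},{"grip": 200,"linear": [0,0,-5],"delta_rot": [0,0,0]},{"grip": 200,"linear": [0,0,-8],"delta_rot": [0,0,0]},{"grip": 200,"linear": [0,0,-9.5],"delta_rot": [0,0,0]},{"grip": 200,"linear": [0,0,-9.5],"delta_rot": [0,0,0]},{"grip": 200,"linear": [0,0,-9.5],"delta_rot": [0,0,0]},{"grip": 200,"linear": [0,0,-9.5],"delta_rot": [0,0,0]}]'

```text
time: 10.95
ee_pos: [0.4721, -0.1821, 0.0386]
tcp_rot: [179.9, 0.1, 90.1]
wrist_force: [0.2, 0.7, -1.5]
opening: 0.0389
grasp_force: 30.9
```

>>> play_rows --targets '[{"grip": 200,"linear": [0,0,-0.8],"delta_rot": [0,0,0]},{"grip": 200,"linear": [0,0,-1.4],"delta_rot": [0,0,0]},{"grip": 200,"linear": [0,0,-1.55],"delta_rot": [0,0,0]},{"grip": 200,"linear": [0,0,-1.6],"delta_rot": [0,0,0]},{"grip": 200,"linear": [0,0,-1.65],"delta_rot": [0,0,0]},{"grip": 200,"linear": [0,0,-1.65],"delta_rot": [0,0,0]},{"grip": 200,"linear": [0,0,-1.65],"delta_rot": [0,0,0]}]'

```text
time: 11.65
ee_pos: [0.4713, -0.1819, 0.0221]
tcp_rot: [179.9, 0.0, 90.1]
wrist_force: [-6.0, 4.0, 14.0]
opening: 0.0392
grasp_force: 32.3
```

>>> play_rows --targets '[{"grip": 200,"linear": [0,0,0.1],"delta_rot": [0,0,0]},{"grip": 140,"linear": [0,0,0.1],"delta_rot": [0,0,0]},{"grip": 80,"linear": [0,0,0.1],"delta_rot": [0,0,0]},{"grip": 50,"linear": [0,0,0.1],"delta_rot": [0,0,0]},{"grip": 50,"linear": [0,0,0.1],"delta_rot": [0,0,0]},{"grip": 50,"linear": [0,0,2],"delta_rot": [0,0,0]},{"grip": 50,"linear": [0,0,6],"delta_rot": [0,0,0]},{"grip": 0,"linear": [0,0,10.5],"delta_rot": [0,0,0]},{"grip": 0,"linear": [0,2,14],"delta_rot": [0,0,0]},{"grip": 0,"linear": [-0.5,6,15],"delta_rot": [0,0,0.13]}]'

```text
time: 12.65
ee_pos: [0.4675, -0.1229, 0.1742]
tcp_rot: [179.7, 0.1, 97.4]
wrist_force: [-0.2, 1.0, 0.3]
opening: 0.0854
grasp_force: 0.0
```

>>> play_rows --targets '[{"grip": 0,"linear": [-0.5,4.7,0],"delta_rot": [0,0,0.12]},{"grip": 0,"linear": [-1,9.4,0],"delta_rot": [0,0,0.24]},{"grip": 0,"linear": [-1.5,14.1,0],"delta_rot": [0,0,0.36]},{"grip": 0,"linear": [-2,18.8,0],"delta_rot": [0,0,0.48]},{"grip": 0,"linear": [-2.5,23.5,0],"delta_rot": [0,0,0.6]},{"grip": 0,"linear": [-3,28.2,0],"delta_rot": [0,0,0.72]},{"grip": 0,"linear": [-3.5,32.9,0],"delta_rot": [0,0,0.84]},{"grip": 0,"linear": [-4,37.6,0],"delta_rot": [0,0,0.96]},{"grip": 0,"linear": [-4.4,42.3,0],"delta_rot": [0,0,1.0]},{"grip": 0,"linear": [-4.8,47.5,0],"delta_rot": [0,0,1.0]}]'

```text
time: 13.65
ee_pos: [0.4176, 0.3529, 0.1704]
tcp_rot: [180.0, 0.0, 154.9]
wrist_force: [1.3, -0.5, -0.1]
opening: 0.0855
grasp_force: 0.0
```

>>> play_rows --targets '[{"grip": 0,"linear": [0,0,0],"delta_rot": [0,0,0]},{"grip": 0,"linear": [0,0,0],"delta_rot": [0,0,0]},{"grip": 0,"linear": [0,0,0],"delta_rot": [0,0,0]}]'

```text
time: 13.95
ee_pos: [0.4182, 0.3503, 0.1703]
tcp_rot: [-180.0, -0.0, 154.8]
wrist_force: [-0.2, 0.6, -0.2]
opening: 0.0855
grasp_force: 0.0
```

```bash
cat >> h.py <<'E'
def fcloud(p):
    """world xyz per pixel, equidistant fisheye"""
    h,w=p["range_z"].shape; f=h/2/np.tan(np.radians(p["fov_y"]/2))
    v,u=np.mgrid[:h,:w]; du,dv=u-p["cx"],v-p["cy"]; r=np.hypot(du,dv)+1e-9; t=np.tan(r/f); z=p["range_z"]
    c=np.stack([du/r*t*z,-dv/r*t*z,-z,np.ones_like(z)],-1)
    return (c@np.linalg.inv(p["world_to_cam"]).T)[...,:3]
E
python3 - <<'E'
from h import *
o=bot.get_obs(); print(o["ee_pos"],o["tcp_rot"])
p=bot.camera("wrist"); save(p,"w4"); W=fcloud(p)
t=bot.trace(p,"porcelain_spoon"); print([(d["conf"],d["box"]) for d in t])
q=W[t[0]["pixels"]&(p["range_z"]>0)]*1000
hi=q[(q[:,2]>16)&(q[:,2]<60)]
print(np.percentile(q,[1,50,99],axis=0).round(1).tolist(), cv2.minAreaRect(hi[:,:2].astype(np.float32)), cv2.minAreaRect(q[q[:,2]>5][:,:2].astype(np.float32)))
for a in (148,152,156,160,164):
    d=np.array([np.cos(np.radians(a)),np.sin(np.radians(a))]); n=np.array([-d[1],d[0]])
    s=hi[:,:2]@d; s0=s.max(); x=64-(s0-s); tt=hi[:,:2]@n
    b=tt[(x>7)&(x<43)]; hd=tt[x<-45]
    print(a,"len",(s.max()-s.min()).round(1),"bowl w",np.ptp(b).round(1),"mid",(b.max()+b.min())/2,"handle mid",(hd.max()+hd.min())/2, "grip pt",d*(s0-44)+n*(b.max()+b.min())/2)
p=bot.camera("top"); save(p,"t4"); find(p,"egg_cup",.045,.1); find(p,"salt_shaker",.045,.1)
E
```

```text
[0.41818222 0.35033117 0.17031297] [-1.79968161e+02 -9.15802373e-04  1.54776652e+02]
[(0.87, [298.0, 169.3, 349.0, 327.1])]
[[383.1, 323.9, 4.1], [426.4, 351.5, 15.9], [496.4, 379.8, 40.5]] ((439.9208679199219, 346.79095458984375), (41.39408493041992, 126.61641693115234), 64.85725402832031) ((439.9208679199219, 346.79095458984375), (41.39408493041992, 126.61641693115234), 64.85725402832031)
148 len 125.4 bowl w 43.2 mid -524.009099545794 handle mid -538.2920665449742 grip pt [422.05856006 354.16875445]
152 len 126.3 bowl w 42.0 mid -511.3726776095975 handle mid -520.1661924647077 grip pt [422.26431863 354.64345853]
156 len 126.7 bowl w 41.4 mid -496.2332283353286 handle mid -499.5795675979613 grip pt [422.467002   355.10046645]
160 len 126.6 bowl w 41.5 mid -478.64987388456643 handle mid -476.64552975000015 grip pt [422.68424907 355.52407143]
164 len 125.9 bowl w 42.0 mid -458.66125090999367 handle mid -451.19158571906894 grip pt [423.02627326 355.84420866]
egg_cup 0.92 [ 472.6 -101.6] diam 49.4 zmax 58.4 129
salt_shaker 0.75 [753.9 -63.3] diam 38.6 zmax 59.8 234
salt_shaker 0.7 [624.8  74.9] diam 38.6 zmax 59.7 251
salt_shaker 0.67 [696.9  79.1] diam 39.1 zmax 60.2 245
salt_shaker 0.53 [ 470.1 -181.2] diam 39.4 zmax 68.7 291
```

View pics/w4.png

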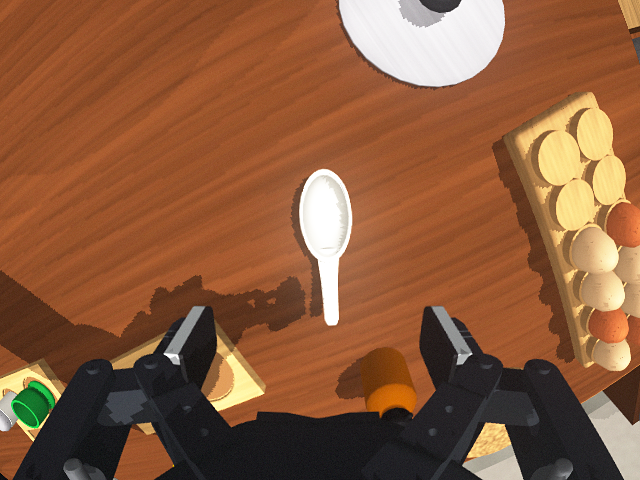

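>>> play_rows --targets '[{"grip": 0,"linear": [0.4,0.5,-5],"delta_rot": [0,0,0.055]},{"grip": 0,"linear": [0.4,0.5,-10],"delta_rot": [0,0,0.055]},{"grip": 0,"linear": [0.4,0.5,-14],"delta_rot": [0,0,0.055]},{"grip": 0,"linear": [0.4,0.5,-16.2],"delta_rot": [0,0,0.055]},{"grip": 0,"linear": [0.4,0.5,-16.2],"delta_rot": [0,0,0.055]},{"grip": 60,"linear": [0.4,0.5,-16.2],"delta_rot": [0,0,0.055]},{"grip": 90,"linear": [0.4,0.5,-16.2],"delta_rot": [0,0,0.055]},{"grip": 120,"linear": [0.4,0.5,-16.2],"delta_rot": [0,0,0.055]},{"grip": 200,"linear": [0.4,0.5,-16.2],"delta_rot": [0,0,0.055]},{"grip": 200,"linear": [0.4,0.5,-16.2],"delta_rot": [0,0,0.055]}]' --force 25

```text
time: 15.2
ee_pos: [0.423, 0.3566, 0.0103]
tcp_rot: [179.9, 0.1, 158.0]
wrist_force: [0.3, -0.4, 6.3]
opening: 0.0404
grasp_force: 25.3
```

>>> play_rows --targets '[{"grip": 200,"linear": [0,0,0],"delta_rot": [0,0,0]},{"grip": 200,"linear": [0,0,0],"delta_rot": [0,0,0]}]'

```text
time: 15.4
ee_pos: [0.423, 0.3566, 0.0103]
tcp_rot: [179.9, 0.1, 158.0]
wrist_force: [-0.4, -0.1, 7.2]
opening: 0.0403
grasp_force: 25.3
```

>>> play_rows --targets '[{"grip": 200,"linear": [0,0,1],"delta_rot": [0,0,0]},{"grip": 200,"linear": [0,0,4],"delta_rot": [0,0,0]},{"grip": 200,"linear": [0,0,8],"delta_rot": [0,0,0]},{"grip": 200,"linear": [0,0,12],"delta_rot": [0,0,0]},{"grip": 200,"linear": [0.5,-2,14],"delta_rot": [0,0,-0.06]},{"grip": 200,"linear": [1.5,-5.5,14],"delta_rot": [0,0,-0.16]},{"grip": 200,"linear": [2.5,-9,14],"delta_rot": [0,0,-0.26]},{"grip": 200,"linear": [3.6,-13,14],"delta_rot": [0,0,-0.37]},{"grip": 200,"linear": [4.7,-17,14],"delta_rot": [0,0,-0.48]},{"grip": 200,"linear": [5.8,-21,14],"delta_rot": [0,0,-0.59]}]'

```text
time: 16.4
ee_pos: [0.4803, 0.1445, 0.1494]
tcp_rot: [179.9, 0.0, 123.9]
wrist_force: [1.2, 0.9, -1.7]
opening: 0.04
grasp_force: 25.9
```

>>> play_rows --targets '[{"grip": 200,"linear": [1,-4,0],"delta_rot": [0,0,-0.1]},{"grip": 200,"linear": [2.1,-8,0],"delta_rot": [0,0,-0.2]},{"grip": 200,"linear": [3.2,-12,0],"delta_rot": [0,0,-0.3]},{"grip": 200,"linear": [4.3,-16,0],"delta_rot": [0,0,-0.4]},{"grip": 200,"linear": [5.4,-20,0],"delta_rot": [0,0,-0.5]},{"grip": 200,"linear": [6.5,-23.5,0],"delta_rot": [0,0,-0.57]},{"grip": 200,"linear": [7.2,-26,0],"delta_rot": [0,0,-0.623]},{"grip": 200,"linear": [7.45,-26.95,0],"delta_rot": [0,0,-0.623]},{"grip": 200,"linear": [7.45,-26.95,-2],"delta_rot": [0,0,-0.623]},{"grip": 200,"linear": [7.45,-26.95,-6],"delta_rot": [0,0,-0.623]}]'

```text
time: 17.4
ee_pos: [0.5565, -0.1238, 0.0913]
tcp_rot: [179.7, 0.1, 88.5]
wrist_force: [1.1, -0.3, -1.6]
opening: 0.0402
grasp_force: 25.9
```

>>> play_rows --targets '[{"grip": 200,"linear": [0,0,-1],"delta_rot": [0,0,0]},{"grip": 200,"linear": [0,0,-3],"delta_rot": [0,0,0]},{"grip": 200,"linear": [0,0,-4],"delta_rot": [0,0,0]},{"grip": 200,"linear": [0,0,-4],"delta_rot": [0,0,0]},{"grip": 200,"linear": [0,0,-4],"delta_rot": [0,0,0]}]'

```text
time: 17.9
ee_pos: [0.555, -0.1233, 0.0496]
tcp_rot: [179.9, 0.0, 88.5]
wrist_force: [0.2, 0.8, -1.0]
opening: 0.0399
grasp_force: 25.9
```

Run:
```python
from h import *
p=bot.camera("wrist"); save(p,"w5")
p=bot.camera("scene"); cv2.imwrite("pics/s5.png",cv2.resize(p["color"][150:300,200:400,::-1],None,fx=3.5,fy=3.5,interpolation=3))
o=bot.get_obs(); print(o["ee_pos"],o["tcp_rot"],o["opening"])
```

```text
[ 0.55530683 -0.12351957  0.04988925] [1.79899726e+02 1.81061755e-02 8.84721819e+01] 0.04040691184895177
```

View pics/w5.png

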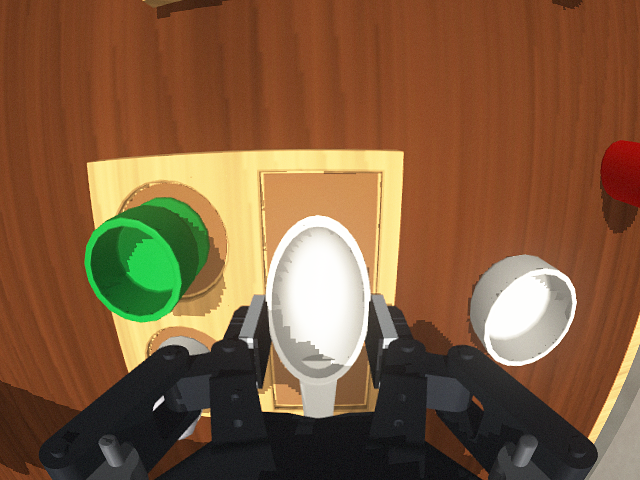

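View pics/s5.png

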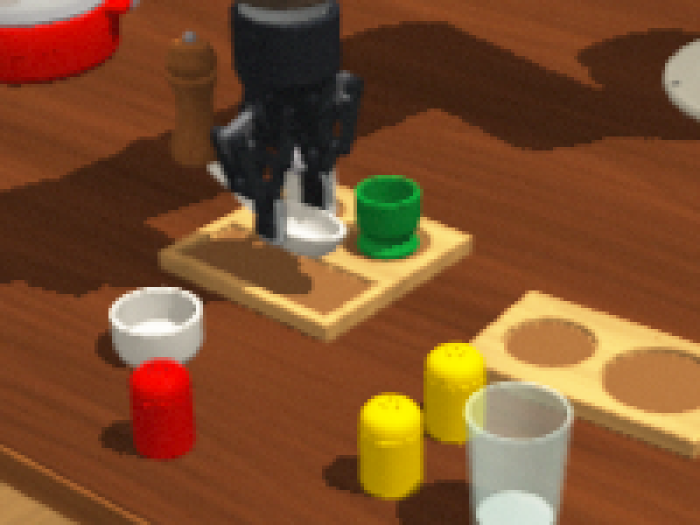

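The spoon's bowl (318,290) is centred over the long recess (262–383), and the cup stands in its own recess at (165,240).

>>> play_rows --targets '[{"grip": 200,"linear": [0,0,-1],"delta_rot": [0,0,0]},{"grip": 200,"linear": [0,0,-2],"delta_rot": [0,0,0]},{"grip": 200,"linear": [0,0,-2.7],"delta_rot": [0,0,0]},{"grip": 200,"linear": [0,0,-2.9],"delta_rot": [0,0,0]},{"grip": 200,"linear": [0,0,-2.95],"delta_rot": [0,0,0]},{"grip": 200,"linear": [0,0,-2.95],"delta_rot": [0,0,0]}]'

```text
time: 18.6
ee_pos: [0.5542, -0.1234, 0.0192]
tcp_rot: [-180.0, -0.0, 88.5]
wrist_force: [-3.2, 0.4, 6.8]
opening: 0.0401
grasp_force: 26.8
```

>>> play_rows --targets '[{"grip": 200,"linear": [0,0,-0.1],"delta_rot": [0,0,0]},{"grip": 200,"linear": [0,0,-0.1],"delta_rot": [0,0,0]}]'

```text
time: 18.8
ee_pos: [0.5542, -0.1234, 0.0192]
tcp_rot: [-180.0, -0.0, 88.5]
wrist_force: [-8.0, 2.2, 15.1]
opening: 0.0403
grasp_force: 27.7
```

>>> play_rows --targets '[{"grip": 200,"linear": [0,0,0.15],"delta_rot": [0,0,0]},{"grip": 120,"linear": [0,0,0.15],"delta_rot": [0,0,0]},{"grip": 90,"linear": [0,0,0.15],"delta_rot": [0,0,0]},{"grip": 90,"linear": [0,0,0.15],"delta_rot": [0,0,0]},{"grip": 90,"linear": [0,0,0.15],"delta_rot": [0,0,0]},{"grip": 90,"linear": [0,0,1],"delta_rot": [0,0,0]},{"grip": 90,"linear": [0,0,4],"delta_rot": [0,0,0]},{"grip": 90,"linear": [0,0,8],"delta_rot": [0,0,0]},{"grip": 0,"linear": [2,-0.4,12],"delta_rot": [0,0,0]},{"grip": 0,"linear": [6,-1.2,12],"delta_rot": [0,0,0]}]'

```text
time: 19.8
ee_pos: [0.6165, -0.1359, 0.1466]
tcp_rot: [179.4, 0.1, 88.4]
wrist_force: [1.6, -0.1, 0.6]
opening: 0.0814
grasp_force: 0.0
```

>>> play_rows --targets '[{"grip": 0,"linear": [4,-0.8,0],"delta_rot": [0,0,0]},{"grip": 0,"linear": [6.1,-1.3,0],"delta_rot": [0,0,0]},{"grip": 0,"linear": [6.1,-1.3,0],"delta_rot": [0,0,0]},{"grip": 0,"linear": [6.1,-1.3,0],"delta_rot": [0,0,0]},{"grip": 0,"linear": [6.1,-1.3,0],"delta_rot": [0,0,0]}]'

```text
time: 20.3
ee_pos: [0.675, -0.1483, 0.1385]
tcp_rot: [180.0, -0.0, 88.5]
wrist_force: [-0.2, 0.1, 0.4]
opening: 0.0855
grasp_force: 0.0
```

Run:
```python
from h import *
o=bot.get_obs(); print(o["ee_pos"],o["tcp_rot"],o["opening"])
p=bot.camera("wrist"); save(p,"w6"); W=fcloud(p)
for d in bot.trace(p,"sauce_dish")[:1]:
    q=W[d["pixels"]&(p["range_z"]>0)]*1000; b=q[(q[:,2]>26)&(q[:,2]<40)]; print(cv2.minEnclosingCircle(b[:,:2].astype(np.float32)),len(b),q[:,2].max())
p=bot.camera("scene"); W=cloud(p)*1000
cv2.imwrite("pics/s6.png",cv2.resize(p["color"][150:300,200:400,::-1],None,fx=3.5,fy=3.5,interpolation=3))
for d in bot.trace(p,"porcelain_spoon")[:2]:
    q=W[d["pixels"]&(p["range_z"]>0)]; print(d["conf"],np.percentile(q,[2,50,98],axis=0).round(1).tolist())
```

```text
[ 0.6750178  -0.14834368  0.13848365] [ 1.79998145e+02 -1.17234188e-03  8.84542083e+01] 0.08551971517590144
((676.6970825195312, -147.0867156982422), 32.08567810058594) 1702 36.53013857658255
0.58 [[533.8, -199.2, 12.8], [551.1, -129.1, 26.9], [573.9, -82.8, 46.9]]
0.24 [[463.5, 39.0, 4.2], [516.0, 137.6, 12.9], [567.6, 215.5, 17.2]]
```

View pics/s6.png

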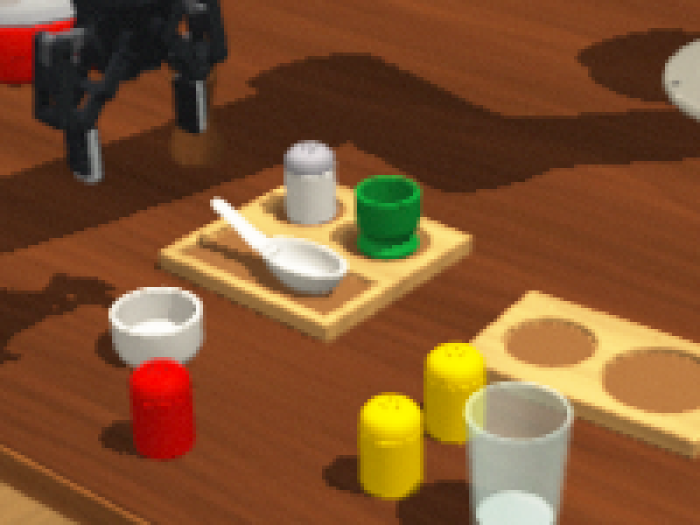

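The egg board is complete: spoon at (290,260) in the long recess, salt (310,185) and cup (388,215) upright in theirs. Next is the sauce dish.

>>> play_rows --targets '[{"grip": 0,"linear": [0.1,0.1,-5],"delta_rot": [0,0,0]},{"grip": 0,"linear": [0.1,0.1,-9],"delta_rot": [0,0,0]},{"grip": 0,"linear": [0.1,0.1,-12],"delta_rot": [0,0,0]},{"grip": 0,"linear": [0.1,0.1,-13.1],"delta_rot": [0,0,0]},{"grip": 0,"linear": [0.1,0.1,-13.1],"delta_rot": [0,0,0]},{"grip": 0,"linear": [0.1,0.1,-13.1],"delta_rot": [0,0,0]},{"grip": 60,"linear": [0.1,0.1,-13.1],"delta_rot": [0,0,0]},{"grip": 140,"linear": [0.1,0.1,-13.1],"delta_rot": [0,0,0]},{"grip": 140,"linear": [0.1,0.1,-13.1],"delta_rot": [0,0,0]},{"grip": 140,"linear": [0.1,0.1,-13.1],"delta_rot": [0,0,0]}]' --force 30

```text
time: 21.5
ee_pos: [0.6778, -0.1478, 0.0093]
tcp_rot: [179.8, 0.0, 88.5]
wrist_force: [-0.6, 0.1, 5.5]
opening: 0.0618
grasp_force: 33.1
```

>>> play_rows --targets '[{"grip": 140,"linear": [0,0,0],"delta_rot": [0,0,0]},{"grip": 140,"linear": [0,0,0.5],"delta_rot": [0,0,0]},{"grip": 140,"linear": [0,0,2],"delta_rot": [0,0,0]},{"grip": 140,"linear": [0,0,4],"delta_rot": [0,0,0]},{"grip": 140,"linear": [0,0,4],"delta_rot": [0,0,0]}]'

```text
time: 22.0
ee_pos: [0.6784, -0.1479, 0.0513]
tcp_rot: [179.7, 0.1, 88.4]
wrist_force: [1.0, -0.6, -1.0]
opening: 0.0612
grasp_force: 33.0
```

>>> play_rows --targets '[{"grip": 140,"linear": [0,0,4],"delta_rot": [0,0,0]},{"grip": 140,"linear": [0,0,8],"delta_rot": [0,0,0]},{"grip": 140,"linear": [-2,3.7,8],"delta_rot": [0,0,0]},{"grip": 140,"linear": [-4.2,7.9,8],"delta_rot": [0,0,0]},{"grip": 140,"linear": [-6.4,12.1,8],"delta_rot": [0,0,0]},{"grip": 140,"linear": [-8.7,16.3,8],"delta_rot": [0,0,0]},{"grip": 140,"linear": [-11,20.5,8],"delta_rot": [0,0,0]},{"grip": 140,"linear": [-13.2,24.7,8],"delta_rot": [0,0,0]},{"grip": 140,"linear": [-15.4,28.9,8],"delta_rot": [0,0,0]},{"grip": 140,"linear": [-16.7,31.2,8],"delta_rot": [0,0,0]}]'

```text
time: 23.0
ee_pos: [0.5079, 0.167, 0.1271]
tcp_rot: [180.0, -0.0, 88.6]
wrist_force: [0.6, 0.2, -0.6]
opening: 0.0616
grasp_force: 33.4
```

>>> play_rows --targets '[{"grip": 140,"linear": [0,0,-1],"delta_rot": [0,0,0]},{"grip": 140,"linear": [0,0,-5],"delta_rot": [0,0,0]},{"grip": 140,"linear": [0,0,-8],"delta_rot": [0,0,0]},{"grip": 140,"linear": [0,0,-9],"delta_rot": [0,0,0]},{"grip": 140,"linear": [0,0,-9],"delta_rot": [0,0,0]},{"grip": 140,"linear": [0,0,-9],"delta_rot": [0,0,0]},{"grip": 140,"linear": [0,0,-9],"delta_rot": [0,0,0]}]'

```text
time: 23.7
ee_pos: [0.5108, 0.1646, 0.0387]
tcp_rot: [179.9, -0.0, 88.4]
wrist_force: [0.7, 0.1, -0.2]
opening: 0.0614
grasp_force: 33.4
```

Need about 20.4 mm more.

>>> play_rows --targets '[{"grip": 140,"linear": [0,0,-1],"delta_rot": [0,0,0]},{"grip": 140,"linear": [0,0,-1.7],"delta_rot": [0,0,0]},{"grip": 140,"linear": [0,0,-1.9],"delta_rot": [0,0,0]},{"grip": 140,"linear": [0,0,-1.95],"delta_rot": [0,0,0]},{"grip": 140,"linear": [0,0,-1.95],"delta_rot": [0,0,0]}]'

```text
time: 24.2
ee_pos: [0.5096, 0.1645, 0.0183]
tcp_rot: [180.0, -0.0, 88.5]
wrist_force: [-4.1, -1.3, 9.7]
opening: 0.0615
grasp_force: 34.5
```

>>> play_rows --targets '[{"grip": 140,"linear": [0,0,-0.1],"delta_rot": [0,0,0]},{"grip": 140,"linear": [0,0,-0.1],"delta_rot": [0,0,0]}]'

```text
time: 24.4
ee_pos: [0.5096, 0.1645, 0.0182]
tcp_rot: [180.0, -0.0, 88.5]
wrist_force: [-8.5, -2.5, 16.7]
opening: 0.0612
grasp_force: 35.5
```

>>> play_rows --targets '[{"grip": 140,"linear": [0,0,0.15],"delta_rot": [0,0,0]},{"grip": 50,"linear": [0,0,0.15],"delta_rot": [0,0,0]},{"grip": 20,"linear": [0,0,0.15],"delta_rot": [0,0,0]},{"grip": 10,"linear": [0,0,0.15],"delta_rot": [0,0,0]},{"grip": 10,"linear": [0,0,0.15],"delta_rot": [0,0,0]},{"grip": 10,"linear": [0,0,2],"delta_rot": [0,0,0]},{"grip": 0,"linear": [0,0,6],"delta_rot": [0,0,0]},{"grip": 0,"linear": [0,0,11],"delta_rot": [0,0,0]},{"grip": 0,"linear": [0,0,15],"delta_rot": [0,0,0]},{"grip": 0,"linear": [1.5,3.4,15],"delta_rot": [0,0,0]}]'

```text
time: 25.4
ee_pos: [0.5264, 0.1974, 0.1738]
tcp_rot: [179.5, -0.2, 88.3]
wrist_force: [1.1, 0.2, 0.7]
opening: 0.0853
grasp_force: 0.0
```

>>> play_rows --targets '[{"grip": 0,"linear": [1.8,4,0],"delta_rot": [0,0,0]},{"grip": 0,"linear": [3.6,8,0],"delta_rot": [0,0,0]},{"grip": 0,"linear": [5.4,12,0],"delta_rot": [0,0,0]},{"grip": 0,"linear": [6.3,14,0],"delta_rot": [0,0,0]},{"grip": 0,"linear": [6.3,14,0],"delta_rot": [0,0,0]},{"grip": 0,"linear": [6.3,14,0],"delta_rot": [0,0,0]},{"grip": 0,"linear": [6.3,14,0],"delta_rot": [0,0,0]}]'

```text
time: 26.1
ee_pos: [0.5874, 0.3377, 0.1666]
tcp_rot: [-180.0, 0.0, 88.4]
wrist_force: [0.2, -0.7, 0.9]
opening: 0.0855
grasp_force: 0.0
```

Run:
```python
from h import *
o=bot.get_obs(); print(o["ee_pos"],o["tcp_rot"],o["opening"])
p=bot.camera("wrist"); save(p,"w7"); W=fcloud(p)
for d in bot.trace(p,"soy_bottle")[:1]:
    q=W[d["pixels"]&(p["range_z"]>0)]*1000
    for a,c in((10,60),(90,105)):
        b=q[(q[:,2]>a)&(q[:,2]<c)]; print(d["conf"],a,cv2.minEnclosingCircle(b[:,:2].astype(np.float32)),len(b))
p=bot.camera("top"); find(p,"sauce_dish",.034,.1)
```

```text
[0.58743411 0.33772519 0.16655769] [-1.79989478e+02  1.33953553e-02  8.84209857e+01] 0.08552739624338127
0.77 10 ((590.0679931640625, 354.2318115234375), 21.506956100463867) 582
0.77 90 ((587.3179931640625, 346.84344482421875), 17.447614669799805) 1636
sauce_dish 0.95 [509.1 163.7] diam 63.3 zmax 42.6 125
```

View pics/w7.png

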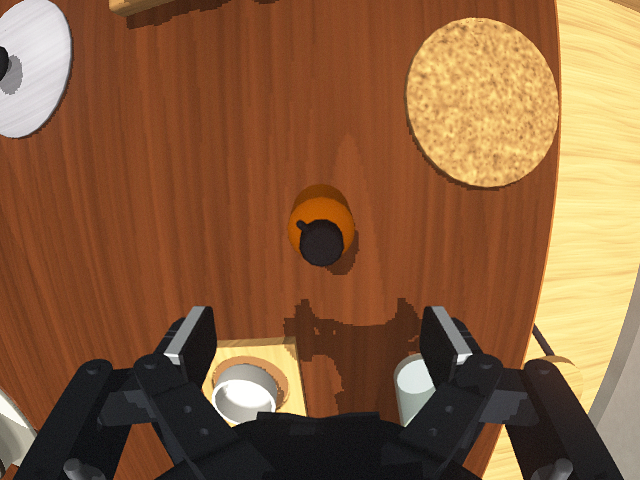

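Run:
```python
from h import *
p=bot.camera("wrist"); W=fcloud(p)*1000
for (u,v) in((321,243),(321,250),(325,215),(325,205),(325,198),(321,192),(321,187),(321,183)): print(u,v,W[v,u].round(1))
d=bot.trace(p,"soy_bottle")[0]; q=W[d["pixels"]]
for a,c in((15,30),(30,45),(45,58),(94,103)):
    b=q[(q[:,2]>a)&(q[:,2]<c)]; print(a,len(b),np.percentile(b[:,:2],[3,50,97],axis=0).round(1).tolist())
```

```text
321 243 [590.1 345.9  99.4]
321 250 [590.  341.5  99.5]
325 215 [593.3 357.   74.4]
325 205 [593.5 362.7  69.5]
325 198 [593.7 366.   62.2]
321 192 [591.2 367.5  46.9]
321 187 [591.4 367.3  23.6]
321 183 [591.5 367.3   3.5]
15 144 [[570.9, 356.1], [589.8, 365.2], [609.2, 367.3]]
30 171 [[570.4, 355.9], [589.7, 365.1], [609.9, 367.5]]
45 191 [[570.5, 355.5], [590.4, 365.6], [609.9, 367.6]]
94 1581 [[577.5, 333.5], [589.3, 346.0], [601.2, 357.3]]
```

>>> play_rows --targets '[{"grip": 0,"linear": [0.2,0.5,-3],"delta_rot": [0,0,0]},{"grip": 0,"linear": [0.2,0.5,-7],"delta_rot": [0,0,0]},{"grip": 0,"linear": [0.2,0.5,-11],"delta_rot": [0,0,0]},{"grip": 0,"linear": [0.2,0.5,-13.2],"delta_rot": [0,0,0]},{"grip": 0,"linear": [0.2,0.5,-13.2],"delta_rot": [0,0,0]},{"grip": 0,"linear": [0.2,0.5,-13.2],"delta_rot": [0,0,0]},{"grip": 60,"linear": [0.2,0.5,-13.2],"delta_rot": [0,0,0]},{"grip": 180,"linear": [0.2,0.5,-13.2],"delta_rot": [0,0,0]},{"grip": 180,"linear": [0.2,0.5,-13.2],"delta_rot": [0,0,0]},{"grip": 180,"linear": [0.2,0.5,-13.2],"delta_rot": [0,0,0]}]' --force 35

```text
time: 27.4
ee_pos: [0.5903, 0.3439, 0.0364]
tcp_rot: [179.9, -0.1, 88.5]
wrist_force: [-0.9, 0.3, 5.0]
opening: 0.0464
grasp_force: 36.0
```

>>> play_rows --targets '[{"grip": 180,"linear": [0,0,0],"delta_rot": [0,0,0]},{"grip": 180,"linear": [0,0,0.5],"delta_rot": [0,0,0]},{"grip": 180,"linear": [0,0,2],"delta_rot": [0,0,0]},{"grip": 180,"linear": [0,0,4],"delta_rot": [0,0,0]},{"grip": 180,"linear": [0,0,8],"delta_rot": [0,0,0]},{"grip": 180,"linear": [0,0,10],"delta_rot": [0,0,0]},{"grip": 180,"linear": [0,0,10],"delta_rot": [0,0,0]}]'

```text
time: 28.1
ee_pos: [0.591, 0.3443, 0.1396]
tcp_rot: [179.7, -0.2, 88.5]
wrist_force: [-0.5, -0.1, -2.2]
opening: 0.0466
grasp_force: 36.7
```

Run:
```python
from h import *
o=bot.get_obs(); print(o["ee_pos"])
for c in("top","scene"):
    p=bot.camera(c); W=cloud(p)*1000
    for d in bot.trace(p,"soy_bottle")[:2]:
        q=W[d["pixels"]&(p["range_z"]>0)]; print(c,d["conf"],np.round(d["box"]),np.percentile(q,[2,50,98],axis=0).round(1).tolist())
        if c=="scene":
            l,t,r,b=[int(x) for x in d["box"]]; cv2.imwrite("pics/s8.png",cv2.resize(p["color"][max(t-70,0):b+40,l-60:r+60,::-1],None,fx=3,fy=3,interpolation=3)); break
```

```text
[0.59102129 0.34431271 0.13956673]
top 0.75 [142. 238. 170. 263.] [[568.2, 319.2, 110.9], [588.5, 327.9, 166.4], [610.1, 340.6, 200.8]]
scene 0.68 [437. 232. 468. 278.] [[573.9, 321.9, 98.1], [604.5, 355.5, 129.6], [613.7, 365.9, 183.3]]
```

View pics/s8.png

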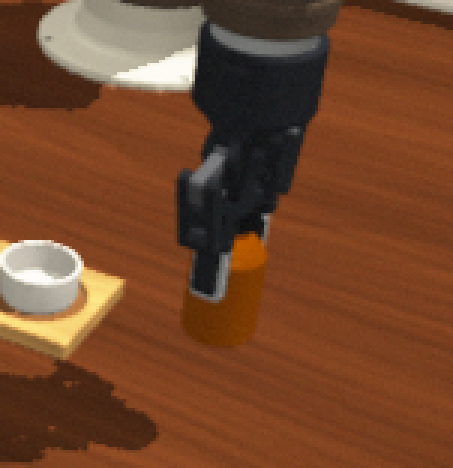

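>>> play_rows --targets '[{"grip": 180,"linear": [-0.8,-3,1],"delta_rot": [0,0,0]},{"grip": 180,"linear": [-2,-7,1],"delta_rot": [0,0,0]},{"grip": 180,"linear": [-3,-11,1],"delta_rot": [0,0,0]},{"grip": 180,"linear": [-4.2,-15,1],"delta_rot": [0,0,0]},{"grip": 180,"linear": [-5.3,-19,1],"delta_rot": [0,0,0]},{"grip": 180,"linear": [-6.4,-23,1],"delta_rot": [0,0,0]},{"grip": 180,"linear": [-7.1,-25.5,0],"delta_rot": [0,0,0]},{"grip": 180,"linear": [-7.4,-26.5,0],"delta_rot": [0,0,0]},{"grip": 180,"linear": [-7.4,-26.5,0],"delta_rot": [0,0,0]},{"grip": 180,"linear": [-7.4,-26.5,-3],"delta_rot": [0,0,0]}]'

```text
time: 29.3
ee_pos: [0.5179, 0.0794, 0.1075]
tcp_rot: [179.7, -0.1, 88.4]
wrist_force: [1.0, -0.1, -1.8]
opening: 0.0465
grasp_force: 36.9
```

>>> play_rows --targets '[{"grip": 180,"linear": [0,0,-2.5],"delta_rot": [0,0,0]},{"grip": 180,"linear": [0,0,-4],"delta_rot": [0,0,0]},{"grip": 180,"linear": [0,0,-5],"delta_rot": [0,0,0]},{"grip": 180,"linear": [0,0,-5],"delta_rot": [0,0,0]},{"grip": 180,"linear": [0,0,-5],"delta_rot": [0,0,0]},{"grip": 180,"linear": [0,0,-5],"delta_rot": [0,0,0]}]'

```text
time: 29.9
ee_pos: [0.5163, 0.0788, 0.0557]
tcp_rot: [179.9, -0.0, 88.5]
wrist_force: [-0.2, 0.1, -1.9]
opening: 0.0464
grasp_force: 36.8
```

About 10 mm to go.

>>> play_rows --targets '[{"grip": 180,"linear": [0,0,-0.4],"delta_rot": [0,0,0]},{"grip": 180,"linear": [0,0,-0.8],"delta_rot": [0,0,0]},{"grip": 180,"linear": [0,0,-0.95],"delta_rot": [0,0,0]},{"grip": 180,"linear": [0,0,-1],"delta_rot": [0,0,0]},{"grip": 180,"linear": [0,0,-1],"delta_rot": [0,0,0]}]'

```text
time: 30.4
ee_pos: [0.5157, 0.0785, 0.0453]
tcp_rot: [180.0, -0.0, 88.4]
wrist_force: [-3.3, -0.6, 6.3]
opening: 0.0465
grasp_force: 37.6
```

>>> play_rows --targets '[{"grip": 180,"linear": [0,0,-0.05],"delta_rot": [0,0,0]},{"grip": 180,"linear": [0,0,-0.05],"delta_rot": [0,0,0]}]'

```text
time: 30.6
ee_pos: [0.5157, 0.0785, 0.0453]
tcp_rot: [180.0, -0.0, 88.4]
wrist_force: [-5.6, -0.6, 10.5]
opening: 0.0467
grasp_force: 37.9
```

>>> play_rows --targets '[{"grip": 180,"linear": [0,0,0.1],"delta_rot": [0,0,0]},{"grip": 110,"linear": [0,0,0.1],"delta_rot": [0,0,0]},{"grip": 60,"linear": [0,0,0.1],"delta_rot": [0,0,0]},{"grip": 20,"linear": [0,0,0.1],"delta_rot": [0,0,0]},{"grip": 0,"linear": [0,0,0.1],"delta_rot": [0,0,0]},{"grip": 0,"linear": [0,0,2],"delta_rot": [0,0,0]},{"grip": 0,"linear": [0,0,6],"delta_rot": [0,0,0]},{"grip": 0,"linear": [0,0,11],"delta_rot": [0,0,0]},{"grip": 0,"linear": [-3,0,15],"delta_rot": [0,0,0]},{"grip": 0,"linear": [-7,0,17],"delta_rot": [0,0,0]}]'

```text
time: 31.6
ee_pos: [0.4463, 0.0786, 0.2171]
tcp_rot: [179.8, -0.0, 88.4]
wrist_force: [-0.3, 0.1, -0.5]
opening: 0.0856
grasp_force: 0.0
```

>>> play_rows --targets '[{"grip": 0,"linear": [-4,0,0],"delta_rot": [0,0,0]},{"grip": 0,"linear": [-8,0,0],"delta_rot": [0,0,0]},{"grip": 0,"linear": [-12,0,0],"delta_rot": [0,0,0]},{"grip": 0,"linear": [-12,0,0],"delta_rot": [0,0,0]},{"grip": 0,"linear": [-12,0,0],"delta_rot": [0,0,0]}]'

```text
time: 32.1
ee_pos: [0.3256, 0.0786, 0.2145]
tcp_rot: [179.9, -0.0, 88.5]
wrist_force: [0.9, -0.5, -0.1]
opening: 0.0852
grasp_force: 0.0
```

Run:
```python
from h import *
p=bot.camera("top"); save(p,"t9"); find(p,"soy_bottle",.02,.068); find(p,"sauce_dish",.034,.1); find(p,"egg_cup",.045,.1); find(p,"tumbler",.07,.1); find(p,"pepper_mill",.08,.12)
p=bot.camera("scene"); cv2.imwrite("pics/s9.png",cv2.resize(p["color"][150:310,195:445,::-1],None,fx=3,fy=3,interpolation=3))
```

```text
soy_bottle 0.84 [522.2  57.7] diam 20.8 zmax 108.7 7
sauce_dish 0.86 [508.6 164.2] diam 63.6 zmax 42.5 164
egg_cup 0.89 [ 472.9 -101.5] diam 50.1 zmax 58.8 148
tumbler 0.9 [686.2 165.8] diam 62.2 zmax 85.6 172
pepper_mill 0.8 [ 436.6 -337. ] diam 42.9 zmax 109.6 351
```

View pics/s9.png

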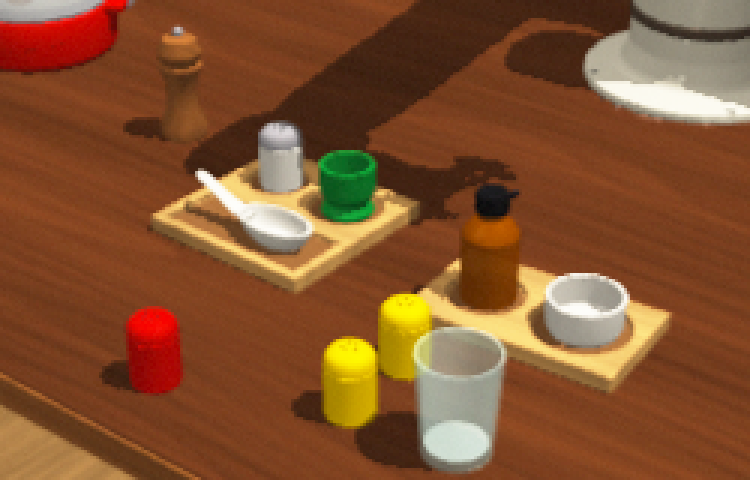

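View pics/t9.png

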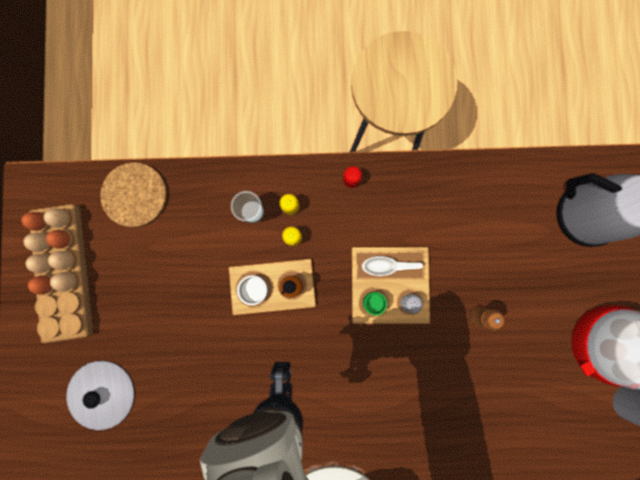

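Both boards are made up. All five pieces stand or lie flat: cup (374,302), salt (411,303), spoon (392,266), dish (253,290) and bottle (290,287) in the top picture. The mill, the glass and the look-alikes have not moved.

```bash
python3 -c "
from workcell import bot
print(bot.job_done())"
```

```text
the job is handed in; nothing more can be done
None
```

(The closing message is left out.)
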